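# Feed an optics tray through the gated loading chute

## Robot

A 6-joint arm with a two-finger parallel gripper is mounted at the origin on the work surface. World frame = base frame: x ahead of the robot, y to its left, z up, the work surface at z = 0. Lengths are in m, angles in degrees, forces in N, time in s.
With the tool pointing down it reaches from about 0.35 to 0.875 m from the base axis. Payload 4.2 kg.
Tool frame: the origin (TCP) lies midway between the tips of the shut fingers; the grasp point (between the pads) lies 19 mm behind it; y points along the fingers, x is the direction in which the jaws open and shut, and the axes are right-handed (so a half turn about y gives the same grasp; the last joint's range is limited). The gripper opens to 87 mm and grips with 3 to 60 N. Pads are 19 mm wide; open, the fingers measure 117 mm over their backs; the gripper's body (75 mm by 190 mm) begins 51 mm behind the grasp point.
Start: joints at [-48.667, 22.042, 0.453, 0, -68.411, -14.817], TCP at [0.279, -0.559, 0.187] pointing down, gripper open.
Joint ranges: [-179.83, 179.83], [-69.29, 118.12], [-61.27, 80.66], [-181.25, 117.63], [-171.15, -9.14], [-177.46, 177.46]. Speed limits (degrees/s): [159.86, 159.86, 180, 180, 180, 180].

## Interface

Orientations are given as a 3x3 rotation matrix whose columns are the frame's x, y, z axes.
In Python, from station import * gives the robot as it stands.
- The arm moves only by the tool jog_arm, never from a script. Its argument "series" is a list of rows, each a list of 3 entries, a list of its own where there are three numbers: the shift along the tool's x, y, z in m, then the turn, a rotation vector about the tool's x, y, z in degrees, then the finger opening in m, from 0 to 0.087. A call has 1 to 10 rows; each row shifts and turns the commanded pose from where the row before left it, along the tool's axes as they then stand; what a row does not reach is not made up. A row lasts 1/8 s, in which the tool goes at most 62.5 mm and 10.7 degrees, less where a joint would pass 70% of its speed; a pose out of reach is approached as far as the arm can. A call is refused whole if a number of a shift passes 0.0625 or a number of a turn 10.7, either way. A call with a gripper value outside its range is refused whole. The fingers move at their own pace and stop on an object; the grip force is fixed at half the most. Time passes only in rows, so rows that do not move let the fingers close. It gives the time, the measured TCP pose, the force and the opening at its end, in the units of the state.
- sense(): the state, without advancing time (a new reading comes with each control period).
- capture(name): name is "scene" or "top"; returns the picture (420x560x3 uint8, red, green, blue); there is no depth.
- camera_info(name): a dict with "fx", "fy", "cx", "cy" (pixels), "rvec" (rotation vector, rad) and "tvec" (3), from world to camera coordinates, as OpenCV has them. Camera axes: x right, y down, z forward; pixel columns grow to the right and rows downward; lengths in m; the calibration is good to about 2 mm. A picture is of the moment at which its call begins. camera_info takes no time and is no camera call.
- finish_job(): hands the job in, once; it reports no verdict.
The state is a dict: "time_s": time; "joints": joint angles; "joint_velocities": joint speeds; "effort": joint torques, N m; "tcp_pos": TCP position; "ee_rot": TCP orientation; "wrist_force": force on the tool from outside, world axes, zero at the start; "moment": the same for the moment, N m; "gripper_width": opening from 0.0 (shut) to 1.0 (fully open).
Only numpy, scipy, OpenCV 4.12 (cv2) and the standard library are available. Lean on these libraries where they do the work, as an engineer would, in place of code of your own. Each camera call takes 0.05 s, during which the arm holds its last target. There are 200 camera calls.

## Task

Push the tray of lenses along its chute, past the hinged gate, until it is fully home against the end stop. The gate springs shut by itself: swing it up with a fingertip on its long bar and keep holding it up while you push the tray by the upright tab at its tail, so that the gate and the tray never touch; then back off and let the gate close behind the tray. The tray only slides - do not lift it - and leave the other things on the bench alone.

Things in the scene. Friction and masses are not known exactly. Their poses are not given: they have to be found in the camera images.
- chute: Fixed grey channel. Origin: bench level, mid-width, in the plane of the gate blade. +y: the way the tray must travel (robot's left, within 0.25 rad); +x: across, to the hinge side. Floor top at z 6 mm, from y -280 mm to the end stop; walls 4 mm thick, inner faces x -39 and 39 mm, tops z 18 mm. Hinge cheeks at x 50 to 66, y -16 to 16 mm, 20 mm high.
- chute_stop (a point): Middle of the end stop's face towards the tray: chute x 0, y +105 mm, z 19 mm. The stop is a dark block as wide as the channel, top at z 32 mm.
- tray: Loose black tray, 0.17 to 0.35 kg, in the channel. Origin: underside centre of its deck; +y its front. Deck 70 mm wide (x), 90 mm long (y), 25 mm high with six upright lens discs. A tongue 30 mm wide, 5 mm thick runs back to an upright tab. Starts with its front 20 to 55 mm before the gate. Home: origin at chute y +60 mm, only the tongue left under the shut gate, not touching it.
- tray_tab (a point): Centre of the rear (-y) face of the tray's upright tab, the face to push: tray x 0, y -130 mm, z 22 mm. The tab is 50 mm wide (x), 6 mm thick (y), its top 36 mm above the tray's underside (42 mm above the bench).
- tray_front (a point): Middle of the tray's front face: tray x 0, y +45 mm, 12 mm above the underside.
- gate (a joint): Angle of the hinged gate, rad: 0 shut, grows as the blade swings up; hard stop 1.3. Hinge axis along chute y at chute x 56, z 12 mm. Spring and weight shut it (2 to 5 N at the bar), slowed by a damper. Shut, the dark blade (4 mm thick) spans the channel at y 0, z 18 to 48 mm. From 0.6 rad it clears the tray; 0.9 to 1.1 is comfortable.
- gate_bar (a point): On the axis of the gate's steel bar (10 mm round rod, along chute y from 0 to -285 mm, free below from -20 mm back), at chute y -150 mm. At gate angle q the bar's axis is at chute x = 56 + 46 sin(q - 0.436), z = 12 + 46 cos(q - 0.436) mm (37, 54 shut; 82, 50 at 1.05 rad). Pushing it towards chute +x, from its -x side, opens the gate; a finger can slide along it.
- mirror_mount: Bystander: loose steel pedestal with a square mirror mount on it, 44 mm wide foot, 97 mm high; origin at underside centre.
- lens_tube: Bystander: loose dark metal lens tube, 31 mm diameter, 38 mm high, standing; origin at underside centre.
- clamp_fork: Bystander: loose steel clamping fork lying flat, about 30 by 87 mm, 16 mm high; origin at underside.
Things that resemble listed ones, but are neither listed nor needed, are in the scene too. Of the things shaped like the tray, the black one is meant.

How it is judged:
By the outcome, as a careful person would: the job done as asked, in the order asked, and still so for the second after the job is handed in, with the robot touching nothing.
It also fails if it takes over 40 s, if anything falls off the work surface, if the arm or the gripper's body presses on something with over 40 N, if the wrist force passes 120 N, or if a joint passes its speed limit or range.

## Working session

There is one attempt and no reset: what is moved stays moved. The work goes in short steps, Python scripts to look and compute and a tool call to move; the robot and the scene stay as the last step left them, time stands still between calls to the robot, and variables do not carry over. Pictures are saved under pics/ and viewed, about 8 in all and at most 12, crops included, and the job is handed in when it is done.

Besides the shell and the picture viewer there is one more tool, called after ">>>" as name(argument=value, ...) on one line, values as JSON. jog_arm: Moves the arm, as the interface text tells. Its arguments: {"type":"object","properties":{"series":{"type":"array","items":{"type":"array"}}},"required":["series"]}

```bash
mkdir -p pics; ls; python3 - <<'E'
from station import *
import cv2
for n in("scene","top"):
    im=capture(n); cv2.imwrite(f"pics/{n}0.png",im[:,:,::-1]); i=camera_info(n)
    R=cv2.Rodrigues(__import__('numpy').array(i['rvec'],float))[0]
    print(n,i,-R.T@i['tvec'])
s=sense(); print(s)
E
```

```text
pics
scene {'fx': 463.4687019914243, 'fy': 463.4687019914243, 'cx': 280.66625438834086, 'cy': 207.26138576085035, 'rvec': array([ 1.70923675,  1.85550996, -0.73943768]), 'tvec': array([-0.05609873, -0.31564269,  1.41109002])} [1.1944758  0.14935682 0.80303956]
top {'fx': 516.7801554830911, 'fy': 516.7801554830911, 'cx': 280.20628936457064, 'cy': 195.3607483851161, 'rvec': array([ 2.12045958, -2.14725399,  0.15822553]), 'tvec': array([0.12077072, 0.50866513, 1.42795724])} [0.27797067 0.10024008 1.49166749]
{'time_s': 0.1, 'joints': array([-4.86667752e+01,  2.20885758e+01,  3.87796664e-01, -2.55646428e-02,
       -6.84116832e+01, -1.48151131e+01]), 'joint_velocities': array([-0.08589377, -0.16657871,  0.21769935, -0.06010715, -0.07807369,
        0.12830156]), 'effort': array([-2.09911859e-04, -3.91689885e+01,  1.87934625e+01,  4.23187986e+00,
        1.34762257e-02, -5.98371912e-05]), 'tcp_pos': array([ 0.27877741, -0.55870082,  0.18594632]), 'ee_rot': array([[-4.46332434e-01, -9.84775389e-04, -8.94866688e-01],
       [ 8.94864986e-01,  1.74783799e-03, -4.46333509e-01],
       [ 2.00362025e-03, -9.99997988e-01,  1.01124229e-04]]), 'wrist_force': array([-0.26687641,  0.33129901, -0.68410731]), 'moment': array([ 0.0143028 , -0.03322134, -0.01799653]), 'gripper_width': 0.9995291663614133}
```

View pics/scene0.png

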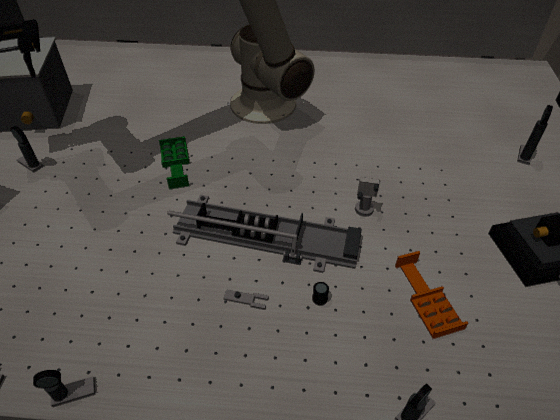

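View pics/top0.png

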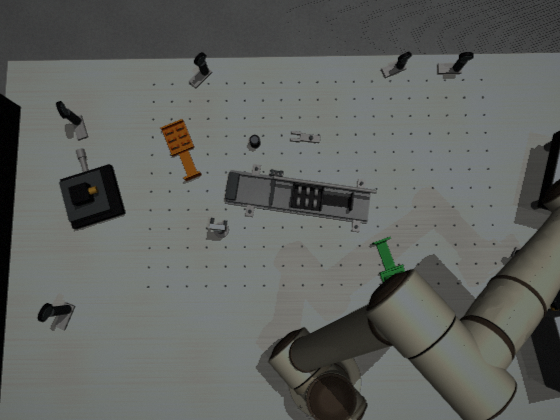

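Scene: black tray in the channel around (255,222), blade at (300,235), bar from (170,212) to (297,235), end stop (353,243). Lookalikes are the green tray (175,160) and the orange tray (435,300); I choose the black one. Top: chute from (375,205) to the stop at (232,187), black tab at about (350,203). Next, a close crop to check.

```bash
python3 - <<'E'
import cv2
a=cv2.imread("pics/top0.png")[155:240,215:385]; b=cv2.imread("pics/scene0.png")[190:280,160:370]
f=lambda i,s:cv2.convertScaleAbs(cv2.resize(i,None,fx=s,fy=s,interpolation=cv2.INTER_CUBIC),alpha=1.8,beta=10)
cv2.imwrite("pics/ct.png",f(a,4.7)); cv2.imwrite("pics/cs.png",f(b,3.8))
E
```

```text
(no output)
```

View pics/ct.png

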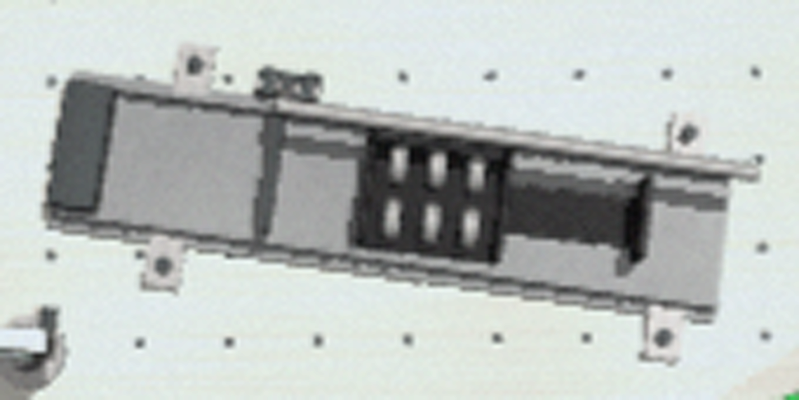

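View pics/cs.png

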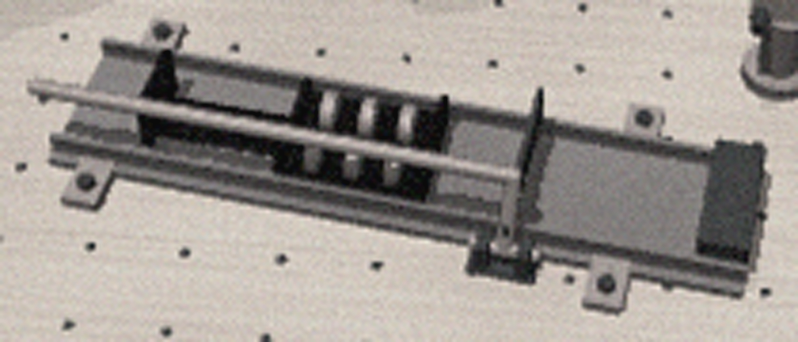

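```bash
cat > h.py <<'E'
import numpy as np, cv2
from station import *
def cam(n):
    i=camera_info(n); R=cv2.Rodrigues(np.array(i['rvec'],float))[0]
    return np.array([[i['fx'],0,i['cx']],[0,i['fy'],i['cy']],[0,0,1]]),R,np.array(i['tvec'],float)
C={n:cam(n) for n in("top","scene")}
def ray(n,p):
    K,R,t=C[n]; return -R.T@t, R.T@np.linalg.solve(K,[*p,1.])
def plane(n,p,z):
    o,d=ray(n,p); return o+d*(z-o[2])/d[2]
def tri(pt,ps):
    P=[C[n][0]@np.c_[C[n][1],C[n][2]] for n in("top","scene")]
    X=cv2.triangulatePoints(P[0],P[1],np.array(pt,float),np.array(ps,float)).ravel(); return X[:3]/X[3]
def proj(n,X):
    K,R,t=C[n]; q=K@(R@np.asarray(X,float)+t); return q[:2]/q[2]
T=lambda x,y:(215+(x+.5)/4.7-.5,155+(y+.5)/4.7-.5)
S=lambda x,y:(160+(x+.5)/3.8-.5,190+(y+.5)/3.8-.5)
E
python3 - <<'E'
from h import *
np.set_printoptions(precision=4,suppress=True)
m={'barfar':((757,170),(33,87)),'bladetip':((262,243),(540,90)),'tab-x':((627,270),(165,52)),'stop-x':((98,210),(718,142)),'deckfr-x':((358,245),(445,97)),'barnear':((275,107),(518,178))}
for k,(a,b) in m.items(): print(k,tri(T(*a),S(*b)))
print("plane stops",plane('top',T(115,95),.032),plane('top',T(98,210),.032))
a=plane('top',T(757,170),.054);b=plane('top',T(285,108),.054);print('bar',a,b,np.linalg.norm(a-b))
print('deck front',plane('top',T(370,133),.031),plane('top',T(355,245),.031))
print('tab top',plane('top',T(647,180),.042),plane('top',T(630,272),.042))
print('blade',plane('top',T(270,115),.048),plane('top',T(262,243),.048))
print('rear wall',plane('top',T(712,318),.018),plane('scene',S(105,40),.018), 'stop end', plane('top',T(45,222),.018))
E
```

```text
barfar [ 0.5174 -0.1534  0.0527]
bladetip [0.4798 0.1427 0.0365]
tab-x [ 0.4619 -0.082   0.0309]
stop-x [0.503  0.2456 0.0259]
deckfr-x [0.4793 0.0852 0.0247]
barnear [0.5607 0.1338 0.0504]
plane stops [0.5731 0.2323 0.032 ] [0.502  0.2426 0.032 ]
bar [ 0.5175 -0.1547  0.054 ] [0.5593 0.1277 0.054 ] 0.2854486563629637
deck front [0.5475 0.0764 0.031 ] [0.4785 0.0865 0.031 ]
tab top [ 0.5143 -0.0903  0.042 ] [ 0.4585 -0.0782  0.042 ]
blade [0.5563 0.1369 0.048 ] [0.4781 0.1425 0.048 ]
rear wall [ 0.4326 -0.13    0.018 ] [ 0.4428 -0.1305  0.018 ] stop end [0.4971 0.2765 0.018 ]
```

>>> jog_arm(series=[[[0,0,0],[0,-9.2,0],0.06],[[0,0,0],[0,-9.2,0],0.06],[[0,0,0],[0,-9.2,0],0.06],[[0,0,0],[0,-9.2,0],0.06],[[0,0,0],[0,-9.2,0],0.06],[[0,0,0],[0,-9.0,0],0.06],[[0,0,0],[0,0,0],0.06]])

```text
time_s: 0.98
tcp_pos: [0.2789, -0.5589, 0.1864]
ee_rot: [[-0.989, -0.001, -0.149], [0.149, 0.001, -0.989], [0.001, -1.0, -0.001]]
wrist_force: [0.1, 0.4, 0.2]
gripper_width: 0.692
```

>>> jog_arm(series=[[[-0.012,0,-0.046],[0,0,0],0.06],[[-0.012,0,-0.046],[0,0,0],0.06],[[-0.012,0,-0.046],[0,0,0],0.06],[[-0.012,0,-0.046],[0,0,0],0.06],[[-0.012,0,-0.046],[0,0,0],0.06],[[-0.012,0,-0.046],[0,0,0],0.06],[[-0.012,0,-0.046],[0,0,0],0.06],[[-0.012,0,-0.046],[0,0,0],0.06],[[-0.012,0,-0.046],[0,0,0],0.06],[[-0.012,0,-0.046],[0,0,0],0.06]])

```text
time_s: 2.22
tcp_pos: [0.4659, -0.1204, 0.187]
ee_rot: [[-0.989, 0.0, -0.15], [0.15, 0.0, -0.989], [-0.0, -1.0, -0.0]]
wrist_force: [-0.7, 0.3, 0.8]
gripper_width: 0.689
```

>>> jog_arm(series=[[[0,0.04,0],[0,0,0],0.06],[[0,0.04,0],[0,0,0],0.06],[[0,0,0],[0,0,0],0.06]])

```text
time_s: 2.6
tcp_pos: [0.4629, -0.1219, 0.1045]
ee_rot: [[-0.989, -0.008, -0.15], [0.15, -0.0, -0.989], [0.007, -1.0, 0.001]]
wrist_force: [-0.0, -0.0, -0.3]
gripper_width: 0.687
```

```bash
cat >> h.py <<'E'
O=np.array([.523,.1345]);a=np.radians(8.45);cy=np.array([np.sin(a),np.cos(a)]);cx=np.array([np.cos(a),-np.sin(a)])
def ch(p): d=np.array(p[:2])-O; return d@cx,d@cy,p[2]
def shot(k,v=(180,290),u=(130,380)):
    b=capture("scene")[v[0]:v[1],u[0]:u[1],::-1]
    cv2.imwrite(f"pics/{k}.png",cv2.convertScaleAbs(cv2.resize(b,None,fx=3.2,fy=3.2,interpolation=cv2.INTER_CUBIC),alpha=1.8,beta=10))
E
python3 - <<'E'
from h import *
print(ch(sense()['tcp_pos']),sense()['wrist_force'])
shot("a1",(100,280),(110,350))
for c in((-.064,-.26,.107),(.026,-.26,.107)): p=O+cx*c[0]+cy*c[1]; print((proj('scene',[*p,c[2]])-(110,100))*3.2)
E
```

```text
(np.float64(-0.021728067634574147), np.float64(-0.2624064209859592), np.float64(0.1044637935374717)) [-0.04769936 -0.04824803 -0.30974135]
[260.04411047 212.38423481]
[212.01750314 299.39973941]
```

View pics/a1.png

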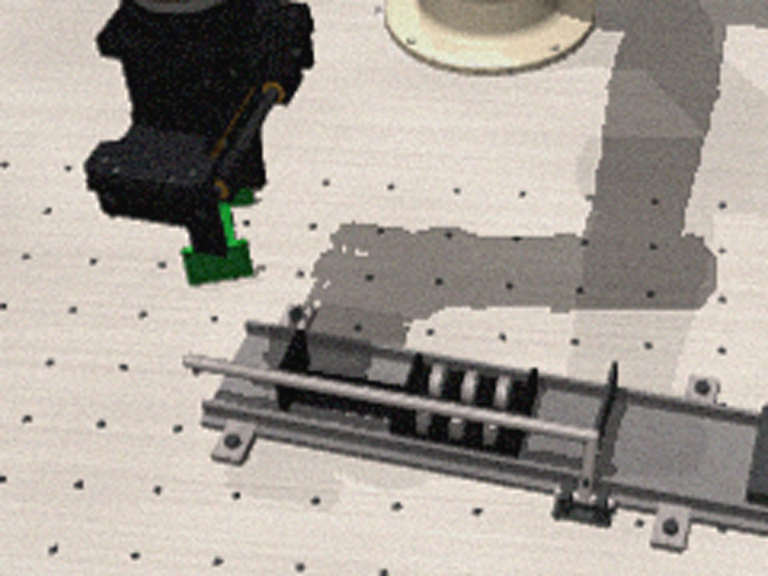

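The picture shows the outer fingertip ending near (208,255), about 45 px above the predicted point. Open fingertips may sit higher than the TCP, so I work that out.

```bash
python3 - <<'E'
from h import *
p=(110+208/3.2,100+255/3.2)
o,d=ray('scene',p)
for xx in(.008,.016,.024):
    # chute x = xx plane
    n=np.array([*cx,0]); t=(xx+O@cx-o@n)/(d@n); print('x',xx,ch(o+t*d))
n=np.array([*cy,0]); t=(-.262+O@cy-o@n)/(d@n); print(ch(o+t*d))
im=capture("top"); q=proj('top',[*(O+cx*-.02+cy*-.26),.15]); print(q)
a,b=[int(v) for v in q]
cv2.imwrite("pics/a2.png",cv2.convertScaleAbs(cv2.resize(im[b-70:b+70,a-90:a+90,::-1],None,fx=4,fy=4,interpolation=cv2.INTER_CUBIC),alpha=2.2,beta=20)); print(a-90,b-70)
E
```

```text
x 0.008 (np.float64(0.00800000000000004), np.float64(-0.2662282548635756), np.float64(0.12973335409688802))
x 0.016 (np.float64(0.01600000000000012), np.float64(-0.26158491928845673), np.float64(0.13796947250342417))
x 0.024 (np.float64(0.02400000000000009), np.float64(-0.2569415837133379), np.float64(0.14620559090996033))
(np.float64(0.015284857697957763), np.float64(-0.26199999999999996), np.float64(0.13723322291878126))
[369.38546428 204.62823431]
279 134
```

View pics/a2.png

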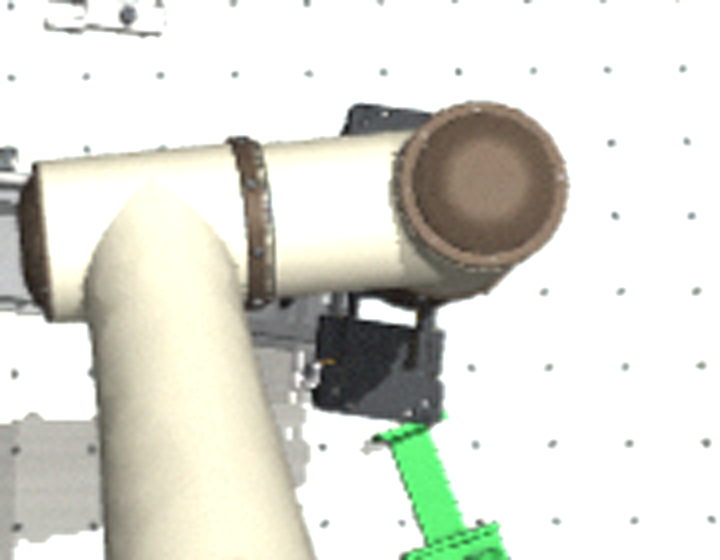

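```bash
python3 - <<'E'
from h import *
for c in((.073,-.30,.1745),(.073,-.225,.1745),(.023,-.262,.1045),(.008,-.262,.1045),(-.052,-.262,.1045)):
    p=O+cx*c[0]+cy*c[1]; print(c,(proj('scene',[*p,c[2]])-(110,100))*3.2,(proj('top',[*p,c[2]])-(279,134))*4)
E
```

```text
(0.073, -0.3, 0.1745) [104.88207294 263.14505622] [444.54918492 144.70933356]
(0.073, -0.225, 0.1745) [219.25582415 282.58701967] [329.42483928 129.67175401]
(0.023, -0.262, 0.1045) [211.4963456  298.50946864] [360.71946773 230.15359278]
(0.008, -0.262, 0.1045) [219.87594869 283.34561572] [358.31331277 251.78065838]
(-0.052, -0.262, 0.1045) [251.7724784  225.62518673] [348.60836726 339.01090595]
```

>>> jog_arm(series=[[[-0.003,0.038,0],[0,0,0],0.06],[[0,0,0],[0,0,0],0.06],[[0,0,0],[0,0,0],0.06]])

```text
time_s: 3.08
tcp_pos: [0.4701, -0.1227, 0.0709]
ee_rot: [[-0.989, 0.003, -0.147], [0.147, -0.0, -0.989], [-0.003, -1.0, -0.0]]
wrist_force: [0.2, -0.4, 0.5]
gripper_width: 0.691
```

```bash
python3 - <<'E'
from h import *
c=ch(sense()['tcp_pos']);print(c)
shot("a3",(140,270),(120,300))
for dz in(0,.02,.04):
  for dx in(-.0375,.0375,):
    p=O+cx*(c[0]+dx)+cy*c[1]; print(dz,dx,(proj('scene',[*p,c[2]+dz])-(120,140))*3.2)
E
```

```text
(np.float64(-0.014573695221987532), np.float64(-0.26215230908803117), np.float64(0.07093025654781449))
0 -0.0375 [226.11817503 132.39107448]
0 0.0375 [187.12121841 205.25592805]
0.02 -0.0375 [222.27445832 111.81155972]
0.02 0.0375 [182.52142805 184.69141853]
0.04 -0.0375 [218.32369115  90.65888966]
0.04 0.0375 [177.78698576 163.52491404]
```

View pics/a3.png

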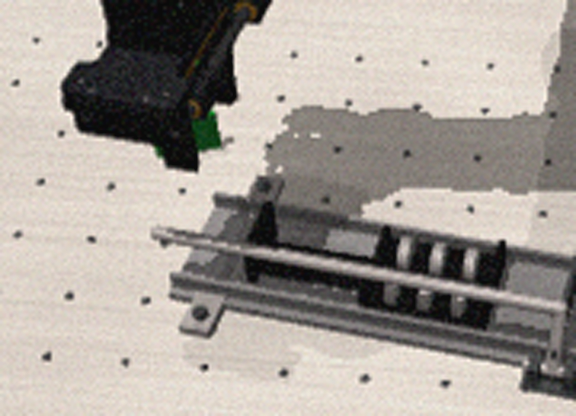

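>>> jog_arm(series=[[[0.005,0.0,0],[0,0,0],0.06],[[0,0.02,0],[0,0,0],0.06],[[0,0.021,0],[0,0,0],0.06],[[0,0,0],[0,0,0],0.06],[[0,0,0],[0,0,0],0.06]])

```text
time_s: 3.75
tcp_pos: [0.4644, -0.1217, 0.029]
ee_rot: [[-0.989, 0.002, -0.147], [0.147, -0.0, -0.989], [-0.002, -1.0, -0.0]]
wrist_force: [0.0, 0.6, -0.1]
gripper_width: 0.684
```

```bash
python3 - <<'E'
from h import *
c=ch(sense()['tcp_pos']);print(c,sense()['wrist_force'])
shot("a4",(150,260),(130,270))
im=cv2.imread("pics/a4.png");cv2.imwrite("pics/a4.png",cv2.convertScaleAbs(cv2.resize(im,None,fx=1.7,fy=1.7),alpha=1.3,beta=20))
for dz in(0,.02,.04):
  for dx in(-.0375,.0375,):
    p=O+cx*(c[0]+dx)+cy*c[1]; print(dz,dx,(proj('scene',[*p,c[2]+dz])-(130,150))*3.2*1.7)
E
```

```text
(np.float64(-0.020367844510384602), np.float64(-0.2620147346154631), np.float64(0.028987520706699646)) [ 0.02591808  0.63518181 -0.14023237]
0 -0.0375 [348.12404897 232.00779696]
0 0.0375 [284.85673736 354.79259179]
0.02 -0.0375 [342.03639653 198.93935794]
0.02 0.0375 [277.59014817 321.82699588]
0.04 -0.0375 [335.78460469 164.97930532]
0.04 0.0375 [270.11795852 287.92867329]
```

View pics/a4.png

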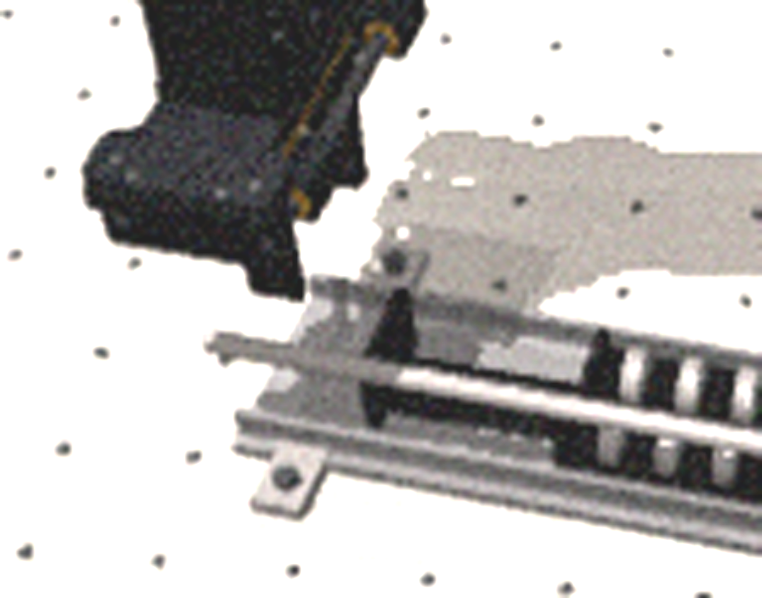

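>>> jog_arm(series=[[[0,0.015,0],[0,0,0],0.06],[[0,0,0],[0,0,0],0.06],[[0,0,0],[0,0,0],0.06]])

```text
time_s: 4.18
tcp_pos: [0.4642, -0.1217, 0.0137]
ee_rot: [[-0.989, 0.001, -0.147], [0.147, -0.0, -0.989], [-0.001, -1.0, -0.0]]
wrist_force: [-0.4, 0.4, 0.7]
gripper_width: 0.69
```

```bash
python3 - <<'E'
from h import *
c=ch(sense()['tcp_pos']);print(c,sense()['wrist_force'])
im=capture("scene"); g=im.max(2).astype(int)
p=O+cx*(c[0]+.0375)+cy*c[1]; q=proj('scene',[*p,c[2]+.035]); print(q)
u,v=[int(round(x)) for x in q]; print(u-10,v-8); print(g[v-8:v+16,u-10:u+12])
E
```

```text
(np.float64(-0.02049683453447222), np.float64(-0.2620525326818625), np.float64(0.013731673104662633)) [-0.36116858  0.40525718  0.68716703]
[181.05038961 209.19440704]
171 201
[[  4  14   6   4   3   9   1   6   2   0  11  12   0   1   0  76  45  50
   38  32  35  62]
 [  9  11   3   4   2  11   0   0   0  13   7   8   6   3   0  71  39  38
   25  21  25  33]
 [ 60  57  48  33  37  13   4   5  12   2   0   7   2   9  10  33  39  35
   35  27  31  28]
 [128 125 127 111  99  32   1   2   3   2   3   3   0   0   0  45  55  56
   49  31  31  31]
 [123 126 121 125 134  53   7   3   4   2  13   0   9   5   5   9  76  79
   74  48  35  34]
 [120 118 126 125 127  67  14   9   9   1   5   4   0   8   0   0  76  76
   73  50  43  42]
 [118 122 123 120 127  81  19   0   2   1  11   8   1   7   3   2  77  83
   53  43  39  67]
 [119 119 119 119 119 128  68  30  35  10   2   0   1   1   1   0  76  75
   47  43  41  65]
 [123 117 126 117 124 122 129  97  94  63  59  49  33  28  14   8  69  49
   43  38  32  58]
 [111 110 110 114 122 126 126 128 127 127 132 137  92  59  39  33  47  42
   44  40  39
[... 608 characters left out ...]
1  33  36  35  37  35  47  45
   46  47  45  46]
 [119 119 124 118 121 118 115 121 112  56  43  42  48  37  43  32  33  36
   36  36  41  41]
 [118 116 113 120 116 120 124 118  91  54  50  45  48  46  44  40  36  41
   35  42  31  32]
 [122 120 122 123 119 123 123 110  81  78  79  50  45  47  37  38  37  37
   47  42  40  36]
 [113 116 115 119 120 122 120  83  72  73  71  53  45  37  38  41  37  45
   48  43  40  37]
 [120 115 113 117 117 116  92  49  43  41  47  43  44  41  38  41  38  36
   39  35  39  37]
 [117 122 118 119 118 121  59  44  43  45  42  42  44  46  42  38  37  39
   42  37  34  35]
 [117 121 112 113 117 103  49  42  43  39  45  43  42  39  41  38  34  43
   34  40  35  40]]
```

>>> jog_arm(series=[[[0,0.01,0],[0,0,0],0.06],[[0,0,0],[0,0,0],0.06]])

```text
time_s: 4.47
tcp_pos: [0.4628, -0.1217, 0.0022]
ee_rot: [[-0.989, -0.002, -0.148], [0.148, 0.0, -0.989], [0.002, -1.0, 0.0]]
wrist_force: [0.3, 0.6, -1.1]
gripper_width: 0.691
```

>>> jog_arm(series=[[[0,0.005,0],[0,0,0],0.06],[[0,0,0],[0,0,0],0.06]])

```text
time_s: 4.72
tcp_pos: [0.4633, -0.1217, -0.0025]
ee_rot: [[-0.989, -0.001, -0.148], [0.148, -0.0, -0.989], [0.001, -1.0, 0.0]]
wrist_force: [0.9, 0.6, 0.4]
gripper_width: 0.69
```

>>> jog_arm(series=[[[0,0.004,0],[0,0,0],0.06],[[0,0,0],[0,0,0],0.06]])

```text
time_s: 4.97
tcp_pos: [0.4634, -0.1217, -0.0063]
ee_rot: [[-0.989, -0.001, -0.148], [0.148, -0.0, -0.989], [0.001, -1.0, 0.0]]
wrist_force: [-0.1, -0.2, -0.1]
gripper_width: 0.692
```

>>> jog_arm(series=[[[-0.01,0,0],[0,0,0],0.06],[[-0.008,0,0],[0,0,0],0.06],[[-0.006,0,0],[0,0,0],0.06],[[-0.006,0,0],[0,0,0],0.06],[[0,0,0],[0,0,0],0.06]])

```text
time_s: 5.6
tcp_pos: [0.4928, -0.1264, -0.0059]
ee_rot: [[-0.989, -0.002, -0.148], [0.148, -0.0, -0.989], [0.002, -1.0, 0.0]]
wrist_force: [-3.4, -0.9, 3.7]
gripper_width: 0.69
```

>>> jog_arm(series=[[[-0.006,0,0],[0,0,0],0.06],[[-0.006,0,0],[0,0,0],0.06],[[-0.006,0,0],[0,0,0],0.06],[[-0.005,0,0],[0,0,0],0.06],[[0,0,0],[0,0,0],0.06],[[0,0,0],[0,0,0],0.06]])

```text
time_s: 6.35
tcp_pos: [0.5152, -0.1294, -0.0067]
ee_rot: [[-0.989, -0.002, -0.148], [0.148, 0.0, -0.989], [0.002, -1.0, 0.0]]
wrist_force: [-3.9, 0.0, -2.0]
gripper_width: 0.69
```

```bash
python3 - <<'E'
from h import *
c=ch(sense()['tcp_pos']);print(c,sense()['wrist_force'])
shot("b1",(140,290),(130,370))
for q in(.5,.8,1.0,1.2):
    x=.056+.046*np.sin(q-.436);z=.012+.046*np.cos(q-.436)
    for y in(-.285,0): print(q,y,(proj('scene',[*(O+cx*x+cy*y),z])-(130,140))*3.2)
E
```

```text
(np.float64(0.031020284294514644), np.float64(-0.2621802021804756), np.float64(-0.006697881373406621)) [-3.91160453e+00  5.99017230e-04 -1.98821574e+00]
0.5 -0.285 [106.55725408 250.18628747]
0.5 0 [517.36055934 324.72994459]
0.8 -0.285 [ 99.42814395 267.46197318]
0.8 0 [512.88644331 343.33597426]
1.0 -0.285 [ 95.6603394  280.42561277]
1.0 0 [510.0551904  357.09715901]
1.2 -0.285 [ 92.89191765 293.88179325]
1.2 0 [507.49722045 371.232833  ]
```

View pics/b1.png

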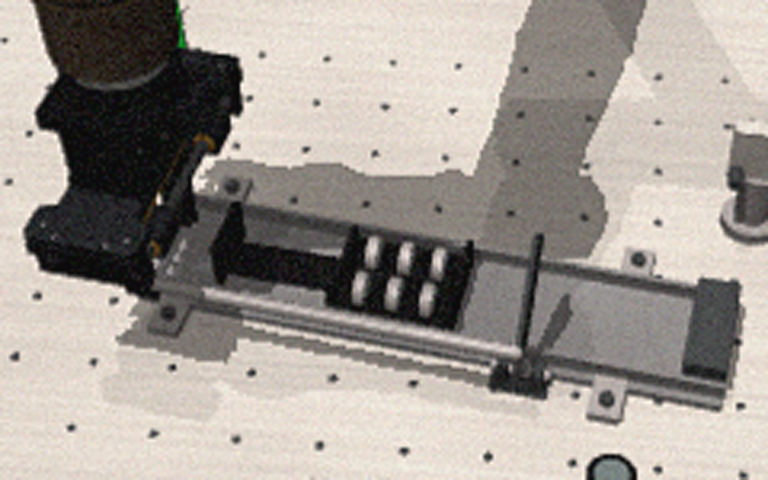

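>>> jog_arm(series=[[[-0.004,0,0],[0,0,0],0.06],[[0,0,-0.008],[0,0,0],0.06],[[0,0,-0.007],[0,0,0],0.06],[[0,0,-0.004],[0,0,0],0.06],[[0,0,-0.004],[0,0,0],0.06],[[0,0,-0.004],[0,0,0],0.06],[[0,0,-0.004],[0,0,0],0.06],[[0,0,0],[0,0,0],0.06]])

```text
time_s: 7.4
tcp_pos: [0.5247, -0.0992, -0.0059]
ee_rot: [[-0.989, 0.0, -0.147], [0.147, 0.0, -0.989], [-0.0, -1.0, -0.0]]
wrist_force: [-3.6, -1.7, 1.1]
gripper_width: 0.687
```

>>> jog_arm(series=[[[0,0,-0.005],[0,0,0],0.06],[[0,0,-0.005],[0,0,0],0.06],[[0,0,-0.005],[0,0,0],0.06],[[0,0,-0.005],[0,0,0],0.06],[[0,0,0],[0,0,0],0.06]])

```text
time_s: 8.02
tcp_pos: [0.5275, -0.0795, -0.0061]
ee_rot: [[-0.989, -0.0, -0.147], [0.147, 0.0, -0.989], [0.0, -1.0, -0.0]]
wrist_force: [-4.1, -1.3, 1.5]
gripper_width: 0.69
```

```bash
python3 - <<'E'
from h import *
c=ch(sense()['tcp_pos']);print(c,sense()['wrist_force'])
shot("b2",(140,290),(130,370))
for y in(c[1]+.0095+.175,): print(y,[(proj('scene',[*(O+cx*x+cy*y),.031])-(130,140))*3.2 for x in(-.035,.035)])
E
```

```text
(np.float64(0.035865289792935906), np.float64(-0.21097277971790965), np.float64(-0.006084961047773459)) [-4.09654173 -1.33149283  1.49318299]
-0.02647277971790965 [array([507.84587879, 242.22173538]), array([485.64632856, 316.436265  ])]
```

View pics/b2.png

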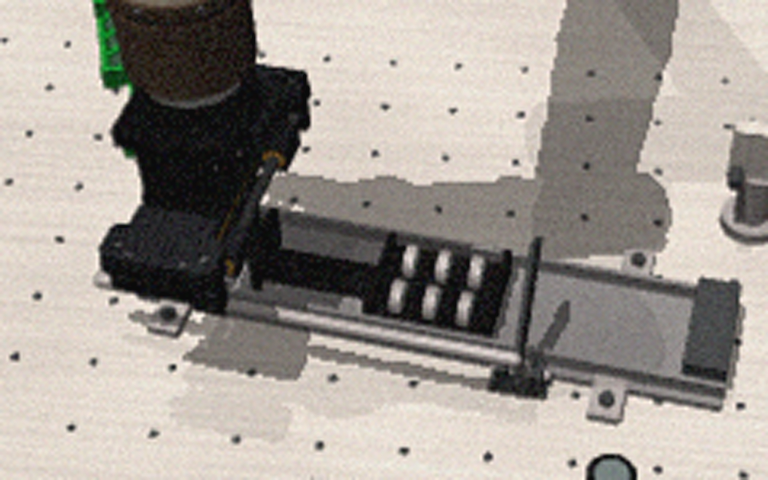

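>>> jog_arm(series=[[[0,0,-0.006],[0,0,0],0.06],[[0,0,-0.006],[0,0,0],0.06],[[0,0,-0.006],[0,0,0],0.06],[[0,0,-0.006],[0,0,0],0.06],[[0,0,-0.006],[0,0,0],0.06],[[0,0,-0.006],[0,0,0],0.06],[[0,0,-0.006],[0,0,0],0.06],[[0,0,-0.006],[0,0,0],0.06],[[0,0,-0.006],[0,0,0],0.06],[[0,0,-0.006],[0,0,0],0.06]])

```text
time_s: 9.32
tcp_pos: [0.5359, -0.0207, -0.0061]
ee_rot: [[-0.989, -0.001, -0.148], [0.148, -0.001, -0.989], [0.001, -1.0, 0.001]]
wrist_force: [-3.5, -3.3, 1.5]
gripper_width: 0.689
```

```bash
python3 - <<'E'
from h import *
s=sense();print(ch(s['tcp_pos']),s['wrist_force'])
E
```

```text
(np.float64(0.03556733078191278), np.float64(-0.1515706509319374), np.float64(-0.006089026431374947)) [-3.49482202 -3.33839982  1.53723619]
```

>>> jog_arm(series=[[[0,0,-0.006],[0,0,0],0.06],[[0,0,-0.006],[0,0,0],0.06],[[0,0,-0.006],[0,0,0],0.06],[[0,0,-0.006],[0,0,0],0.06],[[0,0,-0.006],[0,0,0],0.06],[[0,0,-0.006],[0,0,0],0.06],[[0,0,-0.006],[0,0,0],0.06],[[0,0,-0.005],[0,0,0],0.06],[[0,0,-0.003],[0,0,0],0.06],[[0,0,0],[0,0,0],0.06]])

```text
time_s: 10.58
tcp_pos: [0.5433, 0.0291, -0.0062]
ee_rot: [[-0.989, -0.001, -0.148], [0.148, -0.0, -0.989], [0.001, -1.0, 0.0]]
wrist_force: [-4.9, -2.2, 1.0]
gripper_width: 0.689
```

>>> jog_arm(series=[[[0,0,-0.003],[0,0,0],0.06],[[0,0,-0.003],[0,0,0],0.06],[[0,0,-0.003],[0,0,0],0.06],[[0,0,-0.002],[0,0,0],0.06],[[0,0,0],[0,0,0],0.06]])

```text
time_s: 11.2
tcp_pos: [0.5449, 0.0398, -0.0062]
ee_rot: [[-0.989, -0.001, -0.148], [0.148, -0.0, -0.989], [0.001, -1.0, 0.0]]
wrist_force: [-4.3, -2.7, 1.6]
gripper_width: 0.693
```

>>> jog_arm(series=[[[0,0,-0.002],[0,0,0],0.06],[[0,0,0],[0,0,0],0.06]])

```text
time_s: 11.45
tcp_pos: [0.5451, 0.0417, -0.0062]
ee_rot: [[-0.989, -0.001, -0.148], [0.148, -0.0, -0.989], [0.001, -1.0, 0.001]]
wrist_force: [-3.9, -2.7, 1.3]
gripper_width: 0.687
```

>>> jog_arm(series=[[[0,0,-0.0015],[0,0,0],0.06],[[0,0,0],[0,0,0],0.06]])

```text
time_s: 11.7
tcp_pos: [0.5453, 0.0431, -0.0062]
ee_rot: [[-0.989, -0.001, -0.148], [0.148, -0.0, -0.989], [0.001, -1.0, 0.001]]
wrist_force: [-4.6, -3.5, 0.1]
gripper_width: 0.693
```

Not against the stop yet; continuing in small steps.

>>> jog_arm(series=[[[0,0,-0.0015],[0,0,0],0.06],[[0,0,0],[0,0,0],0.06]])

```text
time_s: 11.95
tcp_pos: [0.5455, 0.0446, -0.0062]
ee_rot: [[-0.989, -0.001, -0.148], [0.148, -0.0, -0.989], [0.001, -1.0, 0.001]]
wrist_force: [-3.9, -3.7, 0.8]
gripper_width: 0.693
```

>>> jog_arm(series=[[[0,0,-0.0015],[0,0,0],0.06],[[0,0,0],[0,0,0],0.06]])

```text
time_s: 12.2
tcp_pos: [0.5457, 0.0461, -0.0062]
ee_rot: [[-0.989, -0.001, -0.148], [0.148, -0.001, -0.989], [0.001, -1.0, 0.001]]
wrist_force: [-4.2, -4.5, 1.2]
gripper_width: 0.688
```

>>> jog_arm(series=[[[0,0,-0.0015],[0,0,0],0.06],[[0,0,0],[0,0,0],0.06]])

```text
time_s: 12.45
tcp_pos: [0.546, 0.0475, -0.0062]
ee_rot: [[-0.989, -0.001, -0.148], [0.148, -0.0, -0.989], [0.001, -1.0, 0.001]]
wrist_force: [-3.0, -3.5, 1.4]
gripper_width: 0.691
```

>>> jog_arm(series=[[[0,0,-0.0015],[0,0,0],0.06],[[0,0,0],[0,0,0],0.06]])

```text
time_s: 12.7
tcp_pos: [0.5461, 0.049, -0.0062]
ee_rot: [[-0.989, -0.001, -0.148], [0.148, -0.001, -0.989], [0.001, -1.0, 0.001]]
wrist_force: [-4.5, -3.4, 1.2]
gripper_width: 0.689
```

>>> jog_arm(series=[[[0,0,-0.0015],[0,0,0],0.06],[[0,0,0],[0,0,0],0.06]])

```text
time_s: 12.95
tcp_pos: [0.5464, 0.0504, -0.0062]
ee_rot: [[-0.989, -0.001, -0.147], [0.147, -0.001, -0.989], [0.001, -1.0, 0.001]]
wrist_force: [-3.8, -4.5, 2.5]
gripper_width: 0.686
```

```bash
python3 - <<'E'
from h import *
c=ch(sense()['tcp_pos']);print(c,sense()['wrist_force'])
shot("b3",(150,290),(170,370))
E
```

```text
(np.float64(0.035457830264379646), np.float64(-0.07974999084296402), np.float64(-0.006197814698463491)) [-3.79176676 -4.51506429  2.50244254]
```

View pics/b3.png

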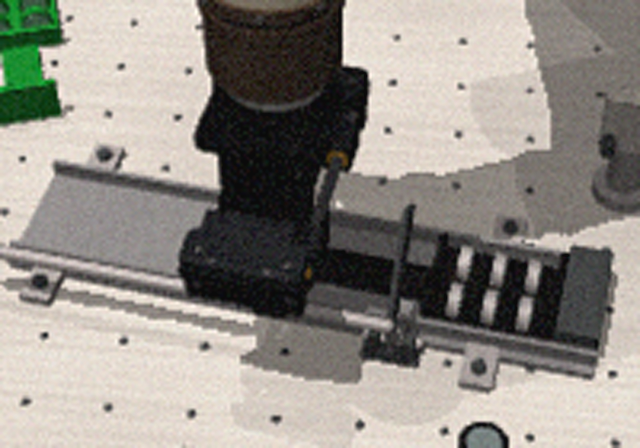

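The tray is past the gate (blade upright at (403,270)), with its front at about (560,290), almost at the stop. I keep nudging until the force rises.

>>> jog_arm(series=[[[0,0,-0.0015],[0,0,0],0.06],[[0,0,0],[0,0,0],0.06]])

```text
time_s: 13.25
tcp_pos: [0.5462, 0.0506, -0.0062]
ee_rot: [[-0.989, -0.003, -0.146], [0.146, -0.003, -0.989], [0.002, -1.0, 0.003]]
wrist_force: [-3.4, -8.4, 2.7]
gripper_width: 0.691
```

>>> jog_arm(series=[[[0,0,-0.0015],[0,0,0],0.06],[[0,0,0],[0,0,0],0.06]])

```text
time_s: 13.5
tcp_pos: [0.5459, 0.0507, -0.0061]
ee_rot: [[-0.989, -0.004, -0.145], [0.145, -0.005, -0.989], [0.004, -1.0, 0.005]]
wrist_force: [-2.1, -12.5, 3.3]
gripper_width: 0.693
```

>>> jog_arm(series=[[[0,0,-0.0015],[0,0,0],0.06],[[0,0,0],[0,0,0],0.06]])

```text
time_s: 13.75
tcp_pos: [0.5454, 0.0509, -0.0061]
ee_rot: [[-0.989, -0.006, -0.145], [0.145, -0.006, -0.989], [0.005, -1.0, 0.007]]
wrist_force: [-3.1, -17.3, 3.5]
gripper_width: 0.689
```

>>> jog_arm(series=[[[0,0,0.003],[0,0,0],0.06],[[0,0,0.004],[0,0,0],0.06],[[0,0,0.008],[0,0,0],0.06],[[0,0,0.01],[0,0,0],0.06],[[0,0,0.01],[0,0,0],0.06],[[0,0,0.005],[0,0,0],0.06],[[0,0,0],[0,0,0],0.06]])

```text
time_s: 14.62
tcp_pos: [0.5417, 0.015, -0.0059]
ee_rot: [[-0.989, -0.0, -0.148], [0.148, -0.0, -0.989], [0.0, -1.0, 0.001]]
wrist_force: [-2.5, -1.3, 2.5]
gripper_width: 0.685
```

>>> jog_arm(series=[[[0.006,0,0],[0,0,0],0.06],[[0.006,0,0],[0,0,0],0.06],[[0.006,0,0],[0,0,0],0.06],[[0.006,0,0],[0,0,0],0.06],[[0.006,0,0],[0,0,0],0.06],[[0.006,0,0],[0,0,0],0.06],[[0.006,0,0],[0,0,0],0.06],[[0.006,0,0],[0,0,0],0.06],[[0.008,0,0],[0,0,0],0.06],[[0,0,0],[0,0,0],0.06]])

```text
time_s: 15.88
tcp_pos: [0.486, 0.0242, -0.0059]
ee_rot: [[-0.989, 0.0, -0.147], [0.147, 0.0, -0.989], [-0.0, -1.0, -0.0]]
wrist_force: [-0.4, -0.8, -0.1]
gripper_width: 0.69
```

>>> jog_arm(series=[[[0,-0.02,0],[0,0,0],0.06],[[0,-0.03,0],[0,0,0],0.06],[[0,-0.04,0],[0,0,0],0.06],[[0,-0.05,0],[0,0,0],0.06],[[0.02,-0.02,0.05],[0,0,0],0.06],[[0.02,0,0.05],[0,0,0],0.06],[[0.02,0,0.05],[0,0,0],0.06],[[0,0,0.05],[0,0,0],0.06],[[0,0,0],[0,0,0],0.06],[[0,0,0],[0,0,0],0.06]])

```text
time_s: 17.12
tcp_pos: [0.3977, -0.1649, 0.154]
ee_rot: [[-0.989, 0.001, -0.148], [0.148, 0.0, -0.989], [-0.001, -1.0, -0.0]]
wrist_force: [0.9, 1.0, 0.1]
gripper_width: 0.69
```

```bash
python3 - <<'E'
from h import *
print(sense()['wrist_force'],sense()['tcp_pos'])
f=lambda n,v,u,s:cv2.convertScaleAbs(cv2.resize(capture(n)[v:v+100,u:u+220,::-1],None,fx=s,fy=s,interpolation=cv2.INTER_CUBIC),alpha=1.8,beta=10)
a=f("scene",190,160,2.9);b=f("top",150,200,2.9)
cv2.imwrite("pics/c1.png",np.vstack([a,b]))
E
```

```text
[0.880764   1.01662252 0.14944635] [ 0.39769104 -0.16494089  0.15403975]
```

View pics/c1.png

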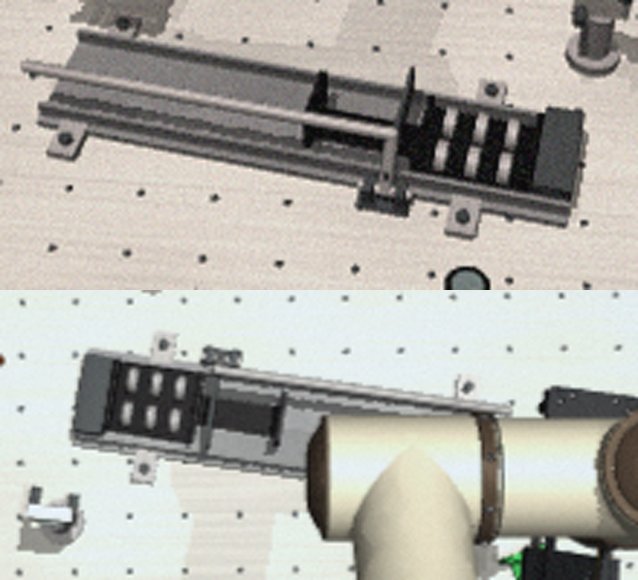

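The tray sits against the stop (scene (540,150), top (110,400)). The gate is shut behind the deck (scene (410,100)), the bar is down and the arm is clear. Handing in.

```bash
python3 -c "
from station import *
print(finish_job())"
```

```text
the job is handed in; nothing more can be done
None
```

The black tray is home against the end stop and the gate is shut behind it. I handed the job in at about 17 s of robot time.

**How it was done:** With the gripper open to 60 mm, the outer finger swung the bar up. It kept the gate at about 0.9 to 1.0 rad, read from the pictures. Meanwhile the inner finger pushed the tab along the chute. I then backed off about 36 mm, let the bar come down against the finger, and lifted the arm clear.

**Last checks:**
- **Stop contact:** the pushing force along the chute rose from about 4 N to 17 N while the tool stopped advancing. The tool was then at about chute y -79 mm, which agrees with the tab's home position.
- **Final pictures:** both views show the tray's front against the stop, the blade shut over the tongue just behind the deck, and the gripper off everything. The wrist force read about 1 N. The mirror mount and lens tube looked untouched. The clamp fork was outside the final crops, so I didn't check it at the end.

**What disagreed:** At this opening the fingertips sat about 35 mm above the reported TCP, as seen in three pictures. I set the working height by the pictures, which put the reported TCP 6 mm below the bench with no contact force. My two-view heights for some small dark corners (tab, blade tip) came out 6 to 12 mm low. The bar and stop fitted better, so I took the chute position from those.

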